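# Wedge the rocking parts scale level

### The arm

A 7-joint arm with a two-finger parallel gripper is mounted at the origin on the work surface. World frame = base frame: x ahead of the robot, y to its left, z up, the work surface at z = 0. Lengths are in m, angles in degrees, forces in N, time in s.
With the tool pointing down it reaches from about 0.425 to 0.875 m from the base axis. Payload 4.7 kg.
Tool frame: the origin (TCP) lies midway between the tips of the shut fingers; the grasp point (between the pads) lies env.grip_point_offset behind it (env.grip_point_offset is the distance from the TCP to the grasp point, in m); z points along the fingers, y is the line along which they close (so a half turn about z gives the same grasp; the last joint's range is limited). The gripper opens to 87 mm and grips with 3 to 60 N. Pads are 19 mm wide; open, the fingers measure 117 mm over their backs; the gripper's body (75 mm by 190 mm) begins 51 mm behind the grasp point.
Start: joints at [66.412, 18.392, -4.016, 83.108, 1.295, 78.541, -3.26], TCP at [0.268, -0.592, 0.223] pointing down, gripper open.
Joint ranges: [-163.93, 163.93], [-17.29, 119.83], [-79.2, 71.16], [3.27, 140.29], [-89.18, 269.18], [5.43, 117.66], [-154.24, 154.24]. Speed limits (degrees/s): [147.25, 147.25, 180, 180, 180, 180, 180].

### API

Orientations are given as [roll, pitch, yaw] about the fixed x, y, z axes, in that order (R = Rz(yaw) Ry(pitch) Rx(roll)).
In Python, from cell import env gives the robot as it stands.
- The arm moves only by the shell command python3 -m creep 'ROWS' [FORCE]. ROWS is a JSON object of lists of equal length, an entry for each row: "translation": the shift along the tool's x, y, z in units of 0.08 m (1.0 is 0.08 m), a list of three; "turn": the turn, a rotation vector about the tool's x, y, z in units of 180 degrees (1.0 is 180 degrees), a list of three; "grip": the opening, from 0 (shut) to 1 (fully open). In form: {"translation": [[x, y, z], ...], "turn": [[ax, ay, az], ...], "grip": [grip, ...]}. A call has 1 to 5 rows; each row shifts and turns the commanded pose from where the row before left it, along the tool's axes as they then stand; what a row does not reach is not made up. A row lasts 1/8 s, in which the tool goes at most 62.5 mm and 10.7 degrees, less where a joint would pass 70% of its speed; a pose out of reach is approached as far as the arm can. A call with a number of a shift or a turn outside -1 to 1 is refused whole. A call with a gripper value outside its range is refused whole. The fingers move at their own pace and stop on an object; FORCE is the grip in N (left out, the last holds). Time passes only in rows, so rows that do not move let the fingers close. It gives the time, the measured TCP pose, the force, the opening and the grip force at its end, in the units of the state.
- env.get_obs(): the state, without advancing time (a new reading comes with each control period).
- env.read_camera(name): name is "scene" or "top"; returns a dict with "frame" (480x640x3 uint8, red, green, blue), "z_map" (480x640 float32, m along the optical axis (not along the pixel's ray), 0 where there is no reading), "K" (3x3 intrinsics, pixels), "rvec" (rotation vector, rad) and "tvec" (3), from world to camera coordinates, as OpenCV has them. Camera axes: x right, y down, z forward; pixel columns grow to the right and rows downward; lengths in m; the calibration is good to about 2 mm. A picture is of the moment at which its call begins.
- env.sign_off(): hands the job in; it is judged then, once.
The state is a dict: "time_s": time; "qpos": joint angles; "joint_velocities": joint speeds; "effort": joint torques, N m; "tool_pos": TCP position; "tool_rot": TCP orientation; "force": force on the tool from outside, world axes, zero at the start; "wrist_torque": the same for the moment, N m; "grip_width": finger opening in m; "grasp_force": force on a finger pad.
Only numpy, scipy, OpenCV 4.12 (cv2) and the standard library are available. Lean on these libraries where they do the work, as an engineer would, in place of code of your own. Each camera call takes 0.05 s, during which the arm holds its last target. There are 200 camera calls.

### The job

The parts-counting scale rocks because one of its four feet is too short: the front right one (seen from the robot, at the end of the row of keys). Using the fingertips only, push the stepped wooden wedge along the bench, thin end first, under that foot until the foot has climbed the ramp and rests on the wedge's flat step, so that the scale stands level and no longer rocks, then take the hand away. Do not lift the wedge, keep the hand off the scale, do not shove the scale along the bench, and leave everything else where it is.

Things in the scene. Friction and masses are not known exactly. Their poses are not given: they have to be found in the camera images.
- scale: grey flat bench scale, 240 (x) by 210 mm (y), steel plate on top, 84 mm high, about 1.9 kg, loose; box underside 40, box top 74 mm up. Origin under its centre at bench height when level; z up, y to its left, -x its front (display, keys), near the robot. Four black ball feet, radius 16 mm, at x +-95, y +-90 mm; the one at -95, -90 is 10 mm short, so the scale starts leaning about 0.08 rad onto it
- short_foot (a point): lowest point of the short ball foot: on the bench at the start, 10 mm up when the scale is level. The wedge enters from the scale's right side (-y; that side face is 15 mm outside this point) moving along the scale's +y. The foot bears some 4 to 7 N: a push of up to about 15 N on the wedge raises it; the scale slides if pushed much harder
- far_foot (a point): lowest point of the foot at the opposite corner (x 95, y 90 mm): about 10 mm above the bench at the start, on it when the scale is level
- wedge: loose wooden wedge, 115 mm long (x), 52 mm wide (y), about 0.13 kg, flat on the bench; origin: centre of its underside, x points to its thin end, z up. Starts with its thin end roughly 20 to 60 mm short of the foot, up to 35 mm to one side and up to 0.3 rad askew of the scale's +y; slides with a newton or two. From back to front: heel block, flat step, ramp
- bolt_a: a big dark steel bolt standing on its head beside the wedge, head 38 mm across, 80 mm tall in all; origin under its head; a bystander
- bolt_b: a big dark steel bolt standing on its head to the right, behind the wedge, head 38 mm across, 70 mm tall in all; origin under its head; a bystander
- oring: a black rubber sealing ring lying flat, 64 mm across, 6 mm high; origin at its centre underneath; a bystander
- bearing: a steel bearing ring lying flat left of the scale, 62 mm across, 18 mm high; origin at its centre underneath; a bystander
- carton: a closed plain cardboard carton, 75 x 75 x 100 mm tall; origin at its centre underneath; a bystander
- jar: a glass jar with a steel cap, 64 mm across, 85 mm tall; origin at its centre underneath; a bystander
- driver: a red-handled screwdriver lying on the bench, about 0.2 m long; origin near its middle; a bystander
- heel_back (a point): centre of the upright back face of the wedge's heel, 57.5 mm behind the wedge's origin, 14 mm up: push here. The heel is a block 35 mm long, 52 mm wide, 28 mm high
- step (a point): centre of the wedge's flat step, 5 mm behind the wedge's origin, 10 mm up. The step is 35 mm long (from 17.5 mm behind to 17.5 mm ahead of this point); ahead of it the ramp falls over 45 mm to 1.5 mm at the thin end. With the ball foot touching the heel its lowest point is 1.5 mm behind this point
Things that resemble listed ones, but are neither listed nor needed, are in the scene too. Of the things shaped like the wedge, the wooden one is meant.

How it is judged:
By the outcome, as a careful person would: the job done as asked, in the order asked, and still so for the second after the job is handed in, with the robot touching nothing.
It also fails if it takes over 59 s, if anything falls off the work surface, if the arm or the gripper's body presses on something with over 40 N, if the wrist force passes 120 N, or if a joint passes its speed limit or range.

## Working session

There is one attempt and no reset: what is moved stays moved. The work goes in short steps, Python scripts to look and compute and a shell command to move; the robot and the scene stay as the last step left them, time stands still between calls to the robot, and variables do not carry over. Pictures are saved under pics/ and viewed, at most 10 in all, crops included, and the job is handed in when it is done.

```bash
mkdir -p pics; ls; python3 - <<'E'
from cell import env
import cv2,numpy as np
for n in("scene","top"):
    c=env.read_camera(n); cv2.imwrite(f"pics/{n}0.png",c["frame"][:,:,::-1]); np.savez(f"{n}0.npz",**c)
    R=cv2.Rodrigues(c["rvec"])[0]; print(n,c["K"].tolist(),(-R.T@c["tvec"]).round(3),R.round(2).tolist())
print(env.get_obs())
E
```

```text
pics
scene [[477.9700071057211, 0.0, 317.58148015436893], [0.0, 477.9700071057211, 239.1017541735258], [0.0, 0.0, 1.0]] [1.11  0.508 0.821] [[-0.75, 0.66, 0.0], [0.49, 0.55, -0.68], [-0.45, -0.5, -0.74]]
top [[492.8668807858965, 0.0, 319.85911485447485], [0.0, 492.8668807858965, 246.9527902601898], [0.0, 0.0, 1.0]] [ 0.323 -0.033  1.404] [[0.03, -1.0, -0.01], [-0.98, -0.03, -0.21], [0.21, 0.01, -0.98]]
{'time_s': 0.1, 'qpos': array([66.41024797, 18.43309874, -4.01545548, 83.16807925,  1.29636481,
       78.5408464 , -3.26012625]), 'joint_velocities': array([-0.08361531, -0.20779807,  0.01891103, -0.2104318 , -0.14666414,
       -0.00654016,  0.02552365]), 'effort': array([-5.33420334e-04, -4.92572558e+01, -4.06021597e-01, -3.13397849e+01,
       -6.41748821e-02,  3.95259995e-02,  6.71270527e-05]), 'tool_pos': array([ 0.26823492, -0.59152871,  0.22158884]), 'tool_rot': array([-1.79903283e+02,  6.85308772e-03,  2.43994299e+01]), 'force': array([-0.62520526,  0.56817898,  0.30873184]), 'wrist_torque': array([ 0.00149786, -0.00918448, -0.06877785]), 'grasp_force': 0.0, 'grip_width': 0.0871233197182884}
```

View pics/top0.png

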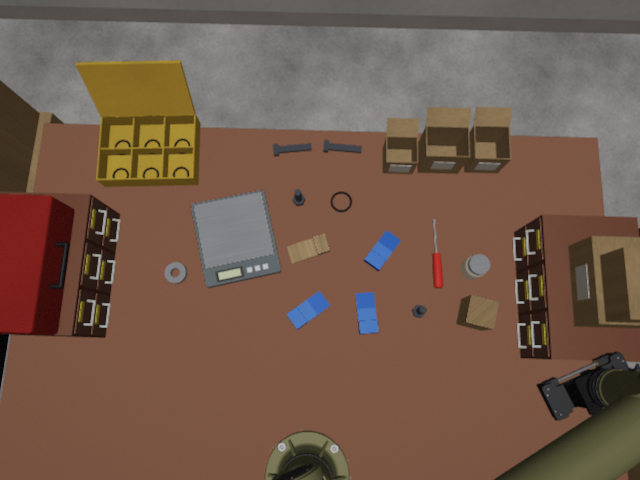

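View pics/scene0.png

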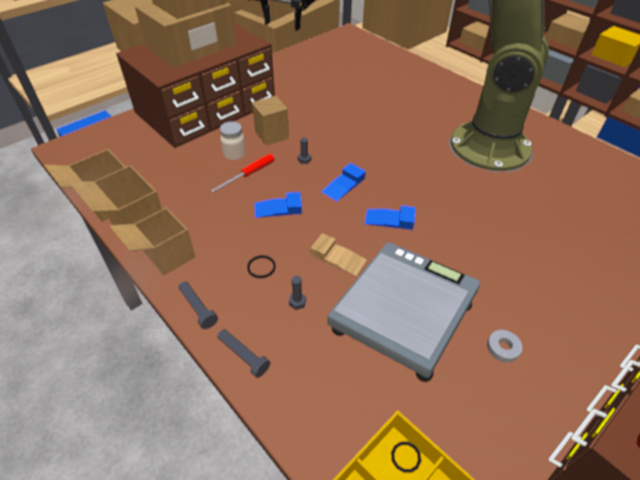

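```bash
cat > h.py <<'E'
import cv2,numpy as np
def cloud(c):
    K=c["K"];R=cv2.Rodrigues(c["rvec"])[0];z=c["z_map"].astype(float)
    v,u=np.mgrid[:480,:640]
    p=np.stack([(u-K[0,2])/K[0,0]*z,(v-K[1,2])/K[1,1]*z,z],-1)
    return (p-c["tvec"].reshape(3))@R
def wood(c):  # wedge mask near its place
    P=cloud(c);h=cv2.cvtColor(c["frame"],cv2.COLOR_RGB2HSV)
    m=(h[...,0]>11)&(h[...,0]<28)&(h[...,1]>70)&(h[...,2]>90)
    m&=(P[...,0]>.35)&(P[...,0]<.8)&(P[...,1]>-.25)&(P[...,1]<.25)&(P[...,2]<.05)
    n,l,s,_=cv2.connectedComponentsWithStats(m.astype(np.uint8))
    return l==1+np.argmax(s[1:,4]),P
def rect(xy):
    (c,s,a)=cv2.minAreaRect((xy*1000).astype(np.float32)); return np.array(c).round(1),np.array(s).round(1),round(a,1)
def scale(c):
    P=cloud(c);m=(P[...,0]>.3)&(P[...,0]<.85)&(P[...,1]>-.05)&(P[...,1]<.4)&(P[...,2]>.055)&(P[...,2]<.11)
    n,l,s,_=cv2.connectedComponentsWithStats(m.astype(np.uint8)); m=l==1+np.argmax(s[1:,4])
    return m,P
E
python3 - <<'E'
from h import *
for n in("top","scene"):
    c=np.load(n+"0.npz");m,P=wood(c);q=P[m]
    print(n,"wedge",m.sum(),rect(q[:,:2]),np.percentile(q[:,2],[2,50,98]).round(4))
    hi=q[q[:,2]>.02]; print(" heel",len(hi),rect(hi[:,:2]), hi.mean(0).round(4), "all mean",q.mean(0).round(4))
    m,P=scale(c);q=P[m];print(" scale",m.sum(),rect(q[:,:2]),q.mean(0).round(4))
    A=np.c_[q[:,:2],np.ones(len(q))]
    for _ in range(5):
        w=np.linalg.lstsq(A,q[:,2],rcond=None)[0];r=abs(A@w-q[:,2]);k=r<max(.003,np.median(r)*2);A=A[k];q=q[k]
    print(" plane",w.round(4),len(q),rect(q[:,:2]))
    b=P[(P[...,0]>.45)&(P[...,0]<.5)&(abs(P[...,1])<.03)&(P[...,2]<.02)];print(" bench",np.median(b[:,2]))
    (u,v)=(300,255) if n=="top" else (345,260)
    f=c["frame"][v-60:v+60,u-80:u+80,::-1];cv2.imwrite(f"pics/crop_{n}.png",cv2.resize(f,None,fx=5,fy=5,interpolation=cv2.INTER_CUBIC))
E
```

```text
top wedge 793 (array([612.8,  19.1]), array([ 58.4, 121.5]), 19.8) [-0.0027  0.0097  0.0323]
 heel 223 (array([623.7, -17. ]), array([52.8, 35.1]), 19.8) [ 0.6236 -0.0169  0.0279] all mean [0.6104 0.0191 0.0129]
 scale 6437 (array([625.3, 221.8]), array([242.3, 210.5]), 14.4) [0.6203 0.2191 0.0806]
 plane [0.072  0.0737 0.021 ] 3259 (array([618.9, 220.4]), array([229.1, 202.2]), 14.7)
 bench 0.003561867179729858
scene wedge 1257 (array([602.4,   9.4]), array([ 83.9, 131.5]), 19.2) [-0.0016  0.0086  0.0295]
 heel 313 (array([625.7, -17. ]), array([57.3, 36.2]), 19.3) [ 0.6274 -0.0154  0.0269] all mean [0.6146 0.0178 0.0116]
 scale 11603 (array([626.5, 221.2]), array([243.5, 210.9]), 14.7) [0.6465 0.2354 0.0805]
 plane [0.0419 0.0647 0.0424] 6961 (array([628.8, 220.6]), array([215.1, 189.6]), 14.6)
 bench 0.001850537681884946
```

View pics/crop_top.png

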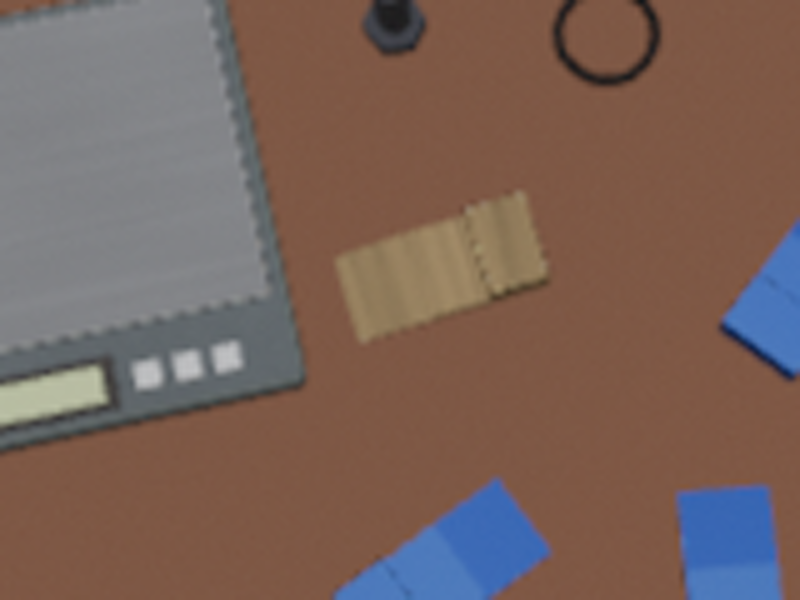

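The candidates in the top view are the wooden wedge (308,249) and three blue ones at (308,310), (368,313) and (382,251). I choose the wooden one. The crop shows its heel to the right at (510,245) and its thin end at (350,300) facing the scale's keys corner at (300,380).

```bash
python3 - <<'E'
from h import *
from cell import env
print("off",env.grip_point_offset)
c=np.load("top0.npz");P=cloud(c);d=c["frame"].max(-1)<75
for nm,(u,v) in dict(a=(298,199),b=(420,312)).items():
    s=np.s_[v-14:v+14,u-12:u+12];q=P[s][d[s]];print(nm,q.mean(0).round(3),q.max(0).round(3),q.min(0).round(3))
E
python3 -m creep '{"translation":[[0.58,-0.34,0],[0.58,-0.34,0],[0.58,-0.34,0],[0.58,-0.34,0],[0.58,-0.34,0]],"turn":[[0,0,0],[0,0,0],[0,0,0],[0,0,0],[0,0,0]],"grip":[0.25,0.25,0.25,0.25,0.25]}'
```

```text
off 0.0187
a [0.747 0.05  0.045] [0.772 0.068 1.404] [ 0.323 -0.033 -0.004]
b [ 0.437 -0.292  0.034] [ 0.453 -0.279  0.077] [ 0.425 -0.313  0.004]
time_s: 0.72
tool_pos: [0.4242, -0.3706, 0.2222]
tool_rot: [-180.0, 0.0, 24.4]
force: [0.5, 0.2, 0.0]
grip_width: 0.045
grasp_force: 0.0
```

```bash
python3 -m creep '{"translation":[[0.58,-0.34,0],[0.58,-0.34,0],[0.58,-0.34,0],[0.58,-0.34,0],[0.58,-0.34,0]],"turn":[[0,0,0],[0,0,0],[0,0,0],[0,0,0],[0,0,0]],"grip":[0.25,0.25,0.25,0.25,0.25]}' >/dev/null
python3 -m creep '{"translation":[[0.58,-0.35,0.3],[0.57,-0.35,0.3],[0,0,0],[0,0,0],[0,0,0]],"turn":[[0,0,0],[0,0,0],[0,0,-0.059],[0,0,-0.059],[0,0,-0.059]],"grip":[0.25,0.25,0.25,0.25,0.25]}'
python3 -m creep '{"translation":[[0,0,0],[0,0,0],[0,0,0],[0,0,0],[0,0,0]],"turn":[[0,0,-0.059],[0,0,-0.059],[0,0,-0.059],[0,0,-0.059],[0,0,-0.059]],"grip":[0.25,0.25,0.25,0.25,0.25]}'
```

```text
time_s: 1.98
tool_pos: [0.639, -0.0634, 0.1737]
tool_rot: [-179.9, 0.0, 56.6]
force: [-0.5, 0.0, -0.0]
grip_width: 0.0218
grasp_force: 0.0
time_s: 2.6
tool_pos: [0.6389, -0.0637, 0.1739]
tool_rot: [-179.9, -0.0, 109.7]
force: [0.3, 0.1, -0.4]
grip_width: 0.022
grasp_force: 0.0
```

```bash
python3 -m creep '{"translation":[[0,0,0.5],[0,0,0.5],[0,0,0.5],[0,0,0.52],[0,0,0]],"turn":[[0,0,0],[0,0,0],[0,0,0],[0,0,0],[0,0,0]],"grip":[0.25,0.25,0.25,0.25,0.25]}'
cat > look.py <<'E'
import sys
from h import *
from cell import env
def see(tag,pic=True):
    for n,(u,v,w,g) in dict(top=(300,245,100,75),scene=(340,265,100,75)).items():
        c=env.read_camera(n);m,P=wood(c);q=P[m]
        if pic: cv2.imwrite(f"pics/{tag}_{n}.png",cv2.resize(np.ascontiguousarray(c["frame"][v-g:v+g,u-w:u+w,::-1]),None,fx=4,fy=4,interpolation=cv2.INTER_CUBIC))
        print(n,"wedge",rect(q[:,:2]))
        hi=q[q[:,2]>.02]; 
        if len(hi)>10: print(" heel",len(hi),rect(hi[:,:2]))
        m,P=scale(c);q=P[m];print(" scale",rect(q[:,:2]))
    o=env.get_obs();print(o["time_s"],o["tool_pos"].round(4),o["tool_rot"].round(1),o["force"].round(1))
see(sys.argv[1])
E
python3 look.py a
```

```text
time_s: 3.22
tool_pos: [0.6357, -0.0636, 0.009]
tool_rot: [-179.6, -0.2, 109.4]
force: [0.1, 0.3, 0.3]
grip_width: 0.0214
grasp_force: 0.0
top wedge (array([612.5,  19.7]), array([ 57.8, 120. ]), 20.8)
 heel 208 (array([624.5, -17. ]), array([52.7, 34.6]), 19.5)
 scale (array([625.7, 221.4]), array([242.6, 209.8]), 14.4)
scene wedge (array([603.5,  10.1]), array([ 82.4, 130.6]), 19.0)
 heel 312 (array([625.6, -17.1]), array([55.1, 36.4]), 18.8)
 scale (array([626.6, 221.8]), array([241.9, 209.9]), 14.5)
3.325 [ 0.6397 -0.0635  0.0136] [180.   -0.  109.4] [0.2 0.8 1. ]
```

View pics/a_scene.png

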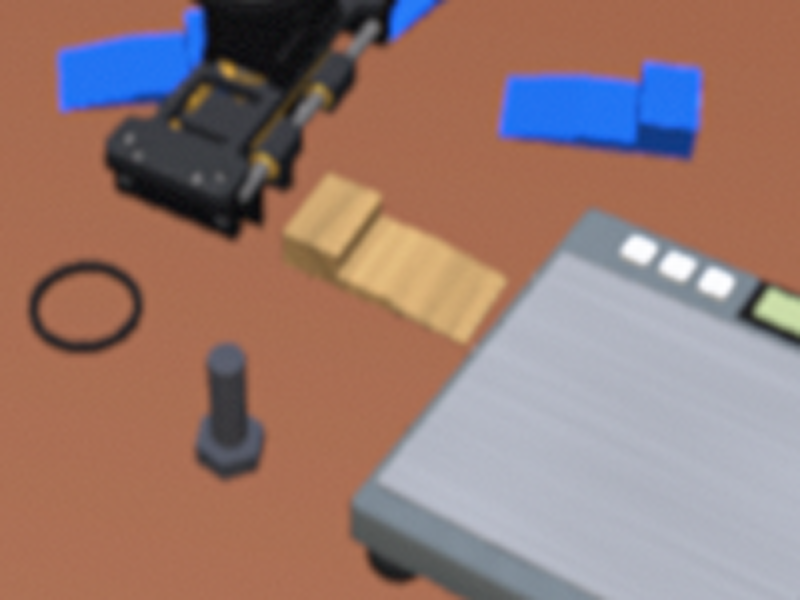

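The scene view shows the fingers behind the heel, with the heel at (335,220) in the crop. The bolt at (228,410) and the scale are clear. I'll move up to the heel, then crab-push.

```bash
python3 -m creep '{"translation":[[0.0625,0,0],[0.0625,0,0],[0.0625,0,0],[0.0625,0,0],[0,0,0]],"turn":[[0,0,0],[0,0,0],[0,0,0],[0,0,0],[0,0,0]],"grip":[0.25,0.25,0.25,0.25,0.25]}'
python3 -m creep '{"translation":[[0.03,0,0],[0.06,-0.015,0],[0.06,-0.02,0],[0.06,-0.02,0],[0.06,-0.02,0]],"turn":[[0,0,0],[0,0,0],[0,0,0],[0,0,0],[0,0,0]],"grip":[0.25,0.25,0.25,0.25,0.25]}'
python3 look.py b
```

```text
time_s: 3.95
tool_pos: [0.6326, -0.0441, 0.0131]
tool_rot: [180.0, 0.0, 109.4]
force: [0.6, -0.2, 0.5]
grip_width: 0.0219
grasp_force: 0.0
time_s: 4.58
tool_pos: [0.6196, -0.026, 0.0129]
tool_rot: [-180.0, 0.0, 109.4]
force: [0.6, 0.8, -1.2]
grip_width: 0.022
grasp_force: 0.2
top wedge (array([596.7,  50.8]), array([64.9, 95.7]), 20.1)
 heel 85 (array([607.2,  11.7]), array([52.8, 14.7]), 18.9)
 scale (array([625.6, 221.5]), array([241.9, 210.3]), 14.7)
scene wedge (array([591.1,  24.2]), array([ 81.8, 117.3]), 19.4)
 heel 318 (array([612.9,   1.7]), array([55.9, 39.2]), 18.5)
 scale (array([627. , 221.6]), array([243.5, 210.3]), 14.7)
4.675 [ 0.6193 -0.0255  0.0129] [-180.    -0.   109.4] [ 0.3 -0.   0.7]
```

```bash
python3 -m creep '{"translation":[[0.06,-0.02,0],[0.06,-0.02,0],[0.06,-0.02,0],[0.06,-0.02,0],[0.06,-0.02,0]],"turn":[[0,0,0],[0,0,0],[0,0,0],[0,0,0],[0,0,0]],"grip":[0.25,0.25,0.25,0.25,0.25]}'
python3 look.py c
```

```text
time_s: 5.3
tool_pos: [0.605, -0.0077, 0.0132]
tool_rot: [180.0, 0.1, 109.3]
force: [2.6, -3.6, -0.7]
grip_width: 0.0217
grasp_force: 1.7
top wedge (array([581.4,  66.4]), array([58.4, 79.4]), 20.4)
 heel 64 (array([591.9,  32.7]), array([52.3,  9.1]), 20.2)
 scale (array([625.2, 221.9]), array([241. , 210.2]), 14.6)
scene wedge (array([580.8,  32.6]), array([81.6, 95. ]), 15.6)
 heel 317 (array([596.3,  20.2]), array([57.3, 37.3]), 18.6)
 scale (array([627.5, 221.7]), array([242. , 211.2]), 14.6)
5.4 [ 0.6043 -0.0066  0.0131] [-180.     0.   109.4] [ 0.7 -1.6  0.8]
```

View pics/c_top.png

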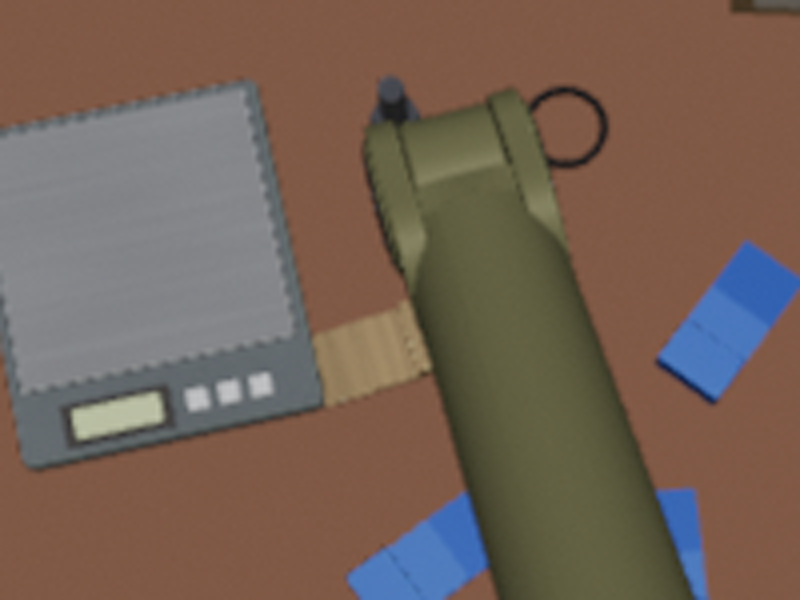

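The top crop shows the wedge's tip entering under the keys corner at (320,370), with the scale unmoved. Now I'll push straight.

```bash
python3 -m creep '{"translation":[[0.045,0,0],[0.045,0,0],[0.045,0,0],[0.045,0,0],[0.045,0,0]],"turn":[[0,0,0],[0,0,0],[0,0,0],[0,0,0],[0,0,0]],"grip":[0.25,0.25,0.25,0.25,0.25]}'
python3 look.py d
```

```text
time_s: 6.02
tool_pos: [0.5983, 0.0109, 0.0129]
tool_rot: [-180.0, 0.0, 109.4]
force: [0.5, -3.6, 1.3]
grip_width: 0.0212
grasp_force: 1.7
top wedge (array([576.6,  78.5]), array([59. , 60.5]), 20.5)
 heel 42 (array([584.7,  52.6]), array([51.9,  6.3]), 20.5)
 scale (array([626.5, 223.6]), array([242.1, 210.8]), 14.3)
scene wedge (array([577. ,  43.4]), array([81.9, 75.5]), 14.9)
 heel 315 (array([591.4,  40.3]), array([55.8, 36.9]), 16.7)
 scale (array([628. , 223.2]), array([242.9, 210.7]), 14.7)
6.125 [0.5981 0.0117 0.0129] [-180.    -0.   109.4] [ 0.  -1.   0.8]
```

```bash
python3 -m creep '{"translation":[[0.045,0,0],[0.045,0,0],[0.045,0,0],[0.045,0,0],[0.045,0,0]],"turn":[[0,0,0],[0,0,0],[0,0,0],[0,0,0],[0,0,0]],"grip":[0.25,0.25,0.25,0.25,0.25]}'
python3 look.py e
```

```text
time_s: 6.75
tool_pos: [0.5924, 0.0279, 0.013]
tool_rot: [-180.0, 0.0, 109.4]
force: [1.6, -2.9, 0.5]
grip_width: 0.0216
grasp_force: 1.6
top wedge (array([565.9, 109.5]), array([58.2, 83.5]), 19.9)
 heel 16 (array([576.1,  70.4]), array([45.3,  2.7]), 20.5)
 scale (array([627. , 224.9]), array([241.9, 210.4]), 14.6)
scene wedge (array([572.1,  51.5]), array([83.1, 55.6]), 17.5)
 heel 303 (array([585.5,  56.6]), array([54.8, 36. ]), 19.4)
 scale (array([629.2, 224.6]), array([242.2, 210.3]), 14.5)
6.85 [0.5921 0.0286 0.0129] [-180.    -0.   109.4] [-0.6 -2.4  0.8]
```

View pics/e_scene.png

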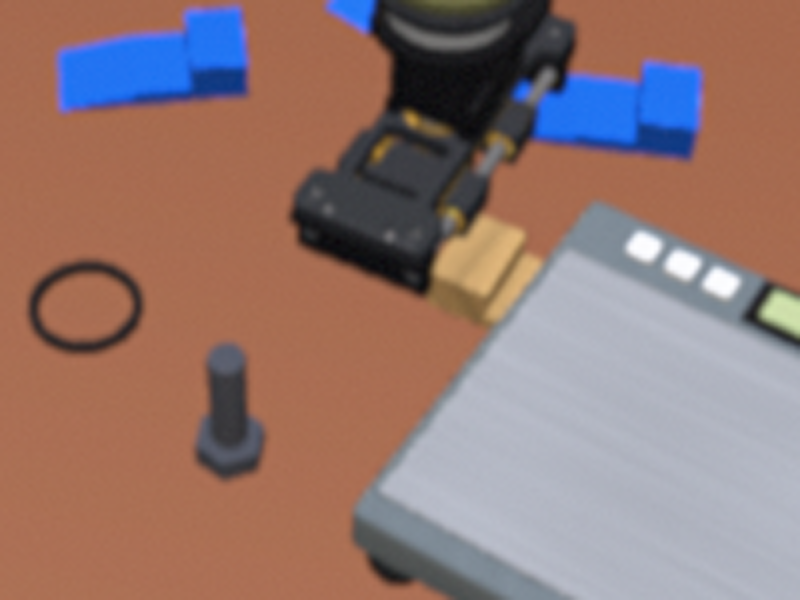

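The crop shows the fingers still on the heel (480,265), with the step's rear just outside the scale's side (525,290). By the numbers it needs about 22 mm more.

```bash
python3 -m creep '{"translation":[[0.045,-0.005,0],[0.045,-0.005,0],[0.045,-0.005,0],[0.045,-0.005,0],[0.045,-0.005,0]],"turn":[[0,0,0],[0,0,0],[0,0,0],[0,0,0],[0,0,0]],"grip":[0.25,0.25,0.25,0.25,0.25]}'
python3 look.py f
python3 - <<'E'
from h import *
from cell import env
for n in("scene",):
    c=env.read_camera(n);m,P=scale(c);q=P[m];A=np.c_[q[:,:2],np.ones(len(q))]
    for _ in range(5):
        w=np.linalg.lstsq(A,q[:,2],rcond=None)[0];r=abs(A@w-q[:,2]);k=r<max(.003,np.median(r)*2);A=A[k];q=q[k]
    print(n,w.round(4),len(q))
E
```

```text
time_s: 7.48
tool_pos: [0.5848, 0.0431, 0.013]
tool_rot: [180.0, 0.1, 109.3]
force: [1.6, -4.7, 0.1]
grip_width: 0.0214
grasp_force: 2.6
top wedge (array([557.8, 127.6]), array([59.5, 79.1]), 20.2)
 scale (array([627.3, 225.6]), array([241.5, 210.2]), 14.6)
scene wedge (array([566.1,  68. ]), array([81.6, 34.2]), 18.4)
 heel 268 (array([578.1,  71.8]), array([56.6, 33.7]), 14.9)
 scale (array([629.6, 224.8]), array([241. , 211.1]), 14.6)
7.575 [0.5845 0.0438 0.0129] [-180.     0.   109.4] [ 1.1 -3.6 -0.3]
scene [0.0046 0.0005 0.0801] 7649
```

Level now, with the foot just on the step. I'll push 7 mm further, back off and raise.

```bash
python3 -m creep '{"translation":[[0.04,0,0],[0.035,0,0],[0.015,0,0],[0,0,0],[-0.05,0,0]],"turn":[[0,0,0],[0,0,0],[0,0,0],[0,0,0],[0,0,0]],"grip":[0.25,0.25,0.25,0.25,0.25]}'
python3 -m creep '{"translation":[[-0.15,0,0],[-0.2,0,0],[-0.2,0,-0.2],[0,0,-0.5],[0,0,-0.5]],"turn":[[0,0,0],[0,0,0],[0,0,0],[0,0,0],[0,0,0]],"grip":[0.25,0.25,0.25,0.25,0.25]}'
python3 -m creep '{"translation":[[-0.4,0.0,-0.5],[-0.5,0,-0.3],[-0.5,0,0],[-0.5,0,0],[-0.5,0,0]],"turn":[[0,0,0],[0,0,0],[0,0,0],[0,0,0],[0,0,0]],"grip":[0.25,0.25,0.25,0.25,0.25]}'
python3 look.py g
python3 - <<'E'
from h import *
from cell import env
for n in("scene","top"):
    c=env.read_camera(n);m,P=scale(c);q=P[m];A=np.c_[q[:,:2],np.ones(len(q))]
    for _ in range(5):
        w=np.linalg.lstsq(A,q[:,2],rcond=None)[0];r=abs(A@w-q[:,2]);k=r<max(.003,np.median(r)*2);A=A[k];q=q[k]
    print(n,w.round(4),len(q))
E
```

```text
time_s: 8.25
tool_pos: [0.5828, 0.0488, 0.0128]
tool_rot: [-180.0, -0.1, 109.4]
force: [0.0, 0.8, -0.2]
grip_width: 0.022
grasp_force: 0.0
time_s: 8.88
tool_pos: [0.5985, 0.0041, 0.1109]
tool_rot: [180.0, -0.0, 109.3]
force: [1.0, 0.3, 0.1]
grip_width: 0.0218
grasp_force: 0.0
time_s: 9.5
tool_pos: [0.6622, -0.1783, 0.1744]
tool_rot: [179.9, 0.0, 109.3]
force: [0.9, 0.9, 0.3]
grip_width: 0.0216
grasp_force: 0.0
top wedge (array([561.8, 115.9]), array([ 59.9, 120.4]), 22.2)
 heel 225 (array([572.4,  81.7]), array([52.6, 41.5]), 19.2)
 scale (array([627.1, 226.1]), array([241.2, 211.3]), 14.6)
scene wedge (array([565.2,  65.3]), array([82.4, 39. ]), 20.4)
 heel 243 (array([576.5,  75. ]), array([54. , 28.3]), 19.9)
 scale (array([629.5, 225. ]), array([243.5, 210.7]), 14.6)
9.6 [ 0.6619 -0.1842  0.1733] [-180.     0.2  108.8] [-0.5 -1.3  0.4]
scene [0.005 0.    0.08 ] 7584
top [0.0354 0.0142 0.0569] 3588
```

View pics/g_top.png

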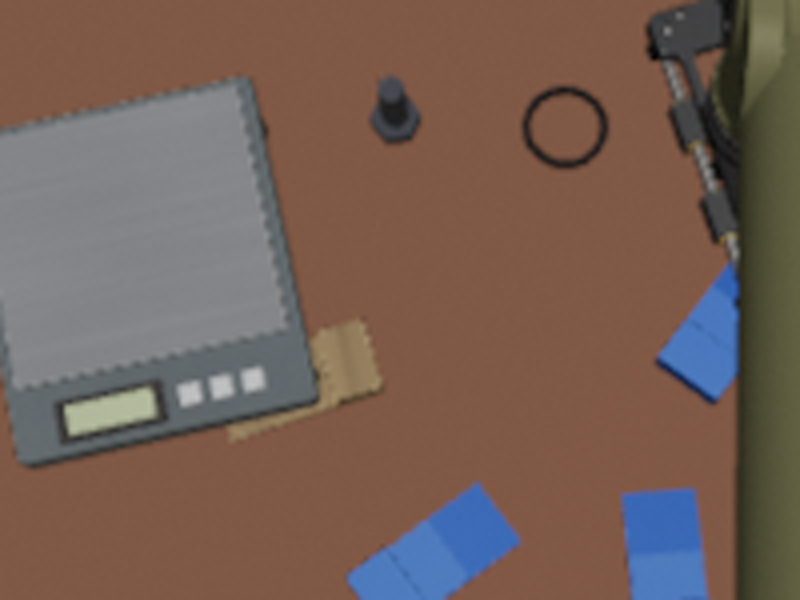

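View pics/g_scene.png

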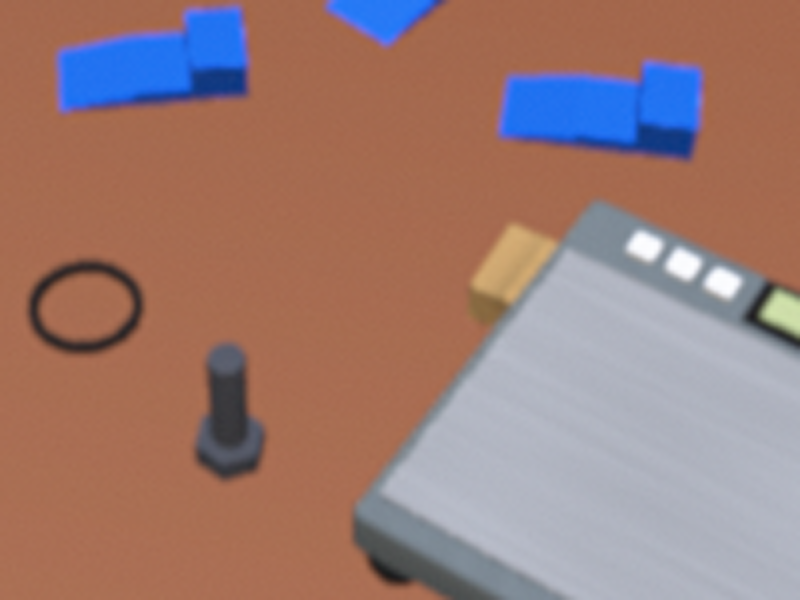

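The pictures show the foot's corner on the wedge, the heel just outside the scale's side, and the bolt and ring untouched. I'll check the depth along the wedge.

```bash
python3 - <<'E'
from h import *
from cell import env
a=np.radians(109.5);d=np.array([np.cos(a),np.sin(a)]);l=np.array([-d[1],d[0]])
for n in("scene","top"):
    for c in (np.load(n+"0.npz"),env.read_camera(n)):
        m,P=wood(c);q=P[m];hi=q[(q[:,2]>.022)&(q[:,2]<.034)]
        t=hi[:,:2]@d*1000;s=hi[:,:2]@l*1000
        f=np.array([558.8,114.7])
        print(n,"back edge",np.percentile(t,[1,4,50]).round(1),"lat",np.percentile(s,[2,50,98]).round(1),"foot t,lat",(f@d).round(1),(f@l).round(1))
E
```

```text
scene back edge [-242.6 -241.  -224. ] lat [-609.7 -586.2 -558.8] foot t,lat -78.4 -565.0
scene back edge [-135.4 -134.7 -122.1] lat [-593.8 -569.3 -542.6] foot t,lat -78.4 -565.0
top back edge [-241.3 -240.2 -224.1] lat [-607.9 -582.3 -557.1] foot t,lat -78.4 -565.0
top back edge [-134.7 -133.6 -117.7] lat [-591.4 -566.8 -541.4] foot t,lat -78.4 -565.0
```

```bash
python3 -c "
from cell import env
print(env.sign_off())"
```

```text
the job is handed in; nothing more can be done
None
```

The wooden wedge is pushed in, and by my last camera measurements the short foot rests about 4 mm ahead of the centre of its flat step. The scale reads level to within about 0.005 rad in the scene view. The top camera's plane fit read about 0.04 rad, but that fit was also off before the push. The hand is clear, and I handed the job in at about 10 s.

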